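# Hang the serving paddle over the bench edge for sanding and hold it down

### The job

The three-hole serving paddle lying on the small raised bench has to hang over the bench's far edge so that its glass holes can be sanded from both sides. Slide it outward, flat on the top and never lifting or tipping it, until the pencil line across it lies right along that edge, the paddle square to it, with all three holes in the open; it would now tip, so finish while still holding the handle firmly pressed down on the top, and do not let go. Leave everything else where it lies.

Things in the scene. Friction and masses are not known exactly. Their poses are not given: they have to be found in the camera images.
- paddle: Pale wooden serving paddle on the raised bench, handle towards the robot: 380 long, 18 thick, 0.26 kg; body 250 x 96 with three 58 mm holes, handle 36 wide. Origin: underside, below the pencil line; x from handle to body, z up. Along x (mm): handle -150 to -20 (flared from -35), body -20 to 230, holes at 65, 135, 205, balance point about 55: it tips at the line unless held.
- paddle_line (a point): Middle of the dark 3 mm pencil line drawn square across the paddle's body (and down its sides), 20 mm from the shoulder on the handle's side of the first hole; on the upper face, 18 mm above the underside. Axes as the paddle.
- paddle_handle (a point): Place to hold the paddle: the middle of its handle, 85 mm from the line, halfway up its 18 mm thickness; the handle is 36 mm wide here. Axes as the paddle.
- bench: Low wooden joiner's bench fixed on the table: top 300 x 500 x 34 mm, its upper face 150 mm above the table, on two trestle feet; the wooden vise on its right (-y) end stays below the top and reaches 325 mm from the origin. Origin: under the middle of the top, at table height. x points outward, away from the robot, square to the far long edge; y along the edge to the left.
- bench_edge (a point): Middle of the far (outward) upper long edge of the bench's top, 150 mm above the table. The edge is straight and runs along this point's y, 250 mm either way; x points outward into the open, z up.
- sanding_block: Bystander: cork sanding block, 120 x 66 x 28 mm, on the bench's top near its left end. Origin under its centre, x along its length.
- block_plane: Bystander: steel block plane, 160 x 46 x 45 mm, on the bench's top near its right end. Origin under its centre, x along its length.
- pencil: Bystander: flat carpenter's pencil, 170 x 14 x 8 mm, on the bench's top between paddle and plane. Origin under its centre, x along its length.
- short_paddle: Bystander: similar but shorter paddle with two holes and no line, 310 x 96 x 18 mm, flat on the table left of the bench. Origin on its underside, 20 mm inside the body from the shoulder, x from handle to body.
- mallet: Bystander: wooden mallet lying on the table right of the bench, handle 26 mm thick, head 65 x 115 x 60 mm, 300 mm long. Origin on the table under the handle, 100 mm from the head's centre, x towards the head.
- tape_measure: Bystander: grey tape measure, 70 x 36 x 62 mm, on the table right of the bench. Origin under its centre.
- glue_bottle: Bystander: white glue bottle, 64 mm across, 170 mm tall, on the table at the left. Origin under its centre.
- spray_can: Bystander: spray can, 66 mm across, 190 mm tall, on the table at the left. Origin under its centre.

How it is judged:
On the way:
1. the paddle is held while it slides out, its line 10 to 80 mm short of the edge (x of paddle_line in the frame of bench_edge between -0.08 and -0.01 m and contact force between the fingers and paddle above 0.5 N), for 0.05 s.
At the end, for the whole second after the job is handed in: Held through the last second: line within 5 mm of the far edge and paddle within 0.06 rad of square to it, flat on the top (within 4 mm, tilt under 0.04 rad) and still, fingers on it with over 2 N, pressed on the bench with over 5 N (x of paddle_line in the frame of bench_edge between -0.005 and 0.005 m and y of paddle_line in the frame of bench_edge between -0.2 and 0.2 m and angle between the x axis of paddle and the x axis of bench, either way round below 0.06 rad and z of paddle in the frame of bench between 0.146 and 0.154 m and angle between paddle's own z axis and vertical below 0.04 rad and contact force between the fingers and paddle above 2 N and contact force between paddle and bench above 5 N and linear speed of paddle below 0.02 m/s); the arm keeps its last pose, push and grip.
It fails at once if the paddle is tipped by more than 0.12 rad (angle between paddle's own z axis and vertical above 0.12 rad).
It fails at once if the paddle is lifted more than 12 mm off the top, or falls off it (z of paddle in the frame of bench above 0.162 m or z of paddle in the frame of bench below 0.13 m).
It fails at once if a bystander is moved more than 20 mm (distance of any of sanding_block, block_plane, pencil, short_paddle, mallet, tape_measure, glue_bottle, spray_can from where it was at the start of the episode above 0.02 m).
It also fails if it takes over 38 s, if anything falls off the work surface, if the arm or the gripper's body presses on something with over 40 N, if the wrist force passes 120 N, or if a joint passes its speed limit or range.

### The arm

A 6-joint arm with a two-finger parallel gripper is mounted at the origin on the work surface. World frame = base frame: x ahead of the robot, y to its left, z up, the work surface at z = 0. Lengths are in m, angles in rad, forces in N, time in s.
With the tool pointing down it reaches from about 0.3 to 0.775 m from the base axis. Payload 14.6 kg.
Tool frame: the origin (TCP) lies on the centre line of the jaws, within the pads' length; the fingertips stand 19 mm ahead of it and the grasp point (between the pads) is the TCP (ctrl.tip_reach is the distance from the TCP to the fingertips, in m); x points along the fingers, y is the direction in which the jaws open and shut, and the axes are right-handed (so a half turn about x gives the same grasp; the last joint's range is limited). The gripper opens to 94 mm and grips with 3 to 60 N. Pads are 16 mm wide; open, the fingers measure 119 mm over their backs; the gripper's body (75 mm by 177 mm) begins 78 mm behind the grasp point.
Start: joints at [1.134, 0.3, 1.521, -0, 1.321, -0.067], TCP at [0.199, 0.513, 0.224] pointing down, gripper open.
Joint ranges: [-3.03, 3.03], [-0.79, 2.21], [0.23, 2.52], [-1.04, 4.18], [0, 3.07], [-2.55, 2.55]. Speed limits (rad/s): [2.22, 2.22, 2.57, 3.14, 3.14, 3.14].

### API

Orientations are given as [roll, pitch, yaw] about the fixed x, y, z axes, in that order (R = Rz(yaw) Ry(pitch) Rx(roll)).
In Python, from station import ctrl, optics, models gives the robot as it stands. The module is installed in compiled form; this text tells all that it offers.
- The arm moves only by the tool arm_command, never from a script. Its argument "deltas" is a list of rows, each an object with "translation": the shift along the tool's x, y, z in units of 25 mm (1.0 is 25 mm), a list of three; "turn": the turn, a rotation vector about the tool's x, y, z in units of 5 degrees (1.0 is 5 degrees), a list of three. In form: [{"translation": [x, y, z], "turn": [rx, ry, rz]}, ...]. A call has 1 to 12 rows; each row is the pose to reach, as a shift and turn from the pose commanded when the call began, along the tool's axes at that moment; what a row does not reach only later rows make up. A row lasts 1/12 s, in which the tool goes at most 41.7 mm and 7.16 degrees, less where a joint would pass 70% of its speed; a pose out of reach is approached as far as the arm can. A call with a gripper value outside its range is refused whole. "gripper" is the finger opening in mm, from 0 to 94, set as the call begins (left out, the last holds). The fingers move at their own pace and stop on an object; "force" is the grip in N (left out, the last holds). Time passes only in rows, so rows that repeat a pose let the fingers close. It gives the time, the measured TCP pose, the force and the opening at its end, in the units of the state.
- ctrl.get_obs(): the state, without advancing time (a new reading comes with each control period).
- optics.camera(name): name is "scene" or "side" or "wrist"; returns the picture (400x640x3 uint8, red, green, blue); there is no depth.
- optics.get_calibration(name): a dict with "K" (3x3 intrinsics, pixels), "k1" (the pictures are not rectified: a ray, as slopes to the right and down, at radius r is drawn at 1 + k1 r^2 times it, then the intrinsics apply), "origin" and "orientation" of the camera in the world. Camera axes: x right, y down, z forward; pixel columns grow to the right and rows downward; lengths in m; the calibration is good to about 2 mm. A picture is of the moment at which its call begins: read the wrist's pose just before it. get_calibration takes no time and is no camera call; for the wrist camera it gives the pose at the moment of the call.
- ctrl.hand_in(): hands the job in, once; it reports no verdict.
Trained networks look in the newest picture that a camera, given by its name, has taken for a name from the list of things; names that differ only in an ending like _2 or _b are one class to them, and where a whole thing is asked for, a point or a joint stands for the part that bears it (a point fixed in the world has none). Each returns a list of dicts, best first, with "score" (0 to 1); they miss things now and then, are a little off and sometimes report something else, mostly with a low value. They report only what shows in the picture. A call takes as long as a camera call.
- models.look_for(target, camera): "box" ([left, top, right, bottom] in pixels, round what is visible of it).
- models.cut_out(target, camera): "pixels" (400x640 bool, what is visible of it) and "box" ([left, top, right, bottom] in pixels, round what is visible of it).
- models.mark_of(target, camera): "at" ([column, row] in pixels: a listed point, or the origin of a listed thing).
The state is a dict: "time_s": time; "qpos": joint angles; "joint_vel": joint speeds; "tau": joint torques, N m; "ee_pos": TCP position; "eef_rot": TCP orientation; "force": force on the tool from outside, world axes, zero at the start; "moment": the same for the moment, N m; "grip_width": finger opening in m.
Only numpy, scipy, OpenCV 4.12 (cv2) and the standard library are available. Lean on these libraries where they do the work, as an engineer would, in place of code of your own. Each camera call takes 0.05 s, during which the arm holds its last target.

## Working session

There is one attempt and no reset: what is moved stays moved. The work goes in short steps, Python scripts to look and compute and a tool call to move; the robot and the scene stay as the last step left them, time stands still between calls to the robot, and variables do not carry over. Pictures are saved under pics/ and viewed, and the job is handed in when it is done.

Besides the shell and the picture viewer there is one more tool, called as name([rows], argument=value, ...), one row to a line, values as JSON. arm_command: Moves the arm, as the interface text tells. Its arguments: {"type":"object","properties":{"deltas":{"type":"array"},"gripper":{"type":"number"},"force":{"type":"number"}},"required":["deltas"]}

```bash
mkdir -p pics; python3 - <<'E'
from station import ctrl, optics, models
import cv2
print(ctrl.get_obs())
for n in ["scene","side","wrist"]:
    im=optics.camera(n); cv2.imwrite(f"pics/{n}0.png",im[:,:,::-1])
    c=optics.get_calibration(n); print(n,c)
    for t in ["paddle_line","paddle_handle","paddle","bench_edge","bench"]:
        r=models.mark_of(t,n); print(t,[(round(q['score'],2),[round(float(v),1) for v in q['at']]) for q in r[:3]])
E
```

```text
{'time_s': 0.0, 'qpos': array([ 1.13439108e+00,  3.00498183e-01,  1.52158961e+00,  2.03994665e-05,
        1.32073034e+00, -6.66072526e-02]), 'joint_vel': array([ 6.04055265e-04,  1.15993758e-03, -9.48458006e-06,  6.77255697e-05,
       -3.84355571e-06, -4.70742442e-04]), 'tau': array([-9.05595675e-05, -5.31807411e+01, -3.52734840e+01,  7.07485923e-02,
        2.43849086e-02, -1.08827867e-04]), 'ee_pos': array([0.19868002, 0.51259077, 0.22386786]), 'eef_rot': array([-1.65352549,  1.56957069, -2.02332854]), 'force': array([ 0.05647875, -0.04528454, -0.47421905]), 'moment': array([ 0.00658211, -0.00892829, -0.00963475]), 'grip_width': 0.09390125805638691}
scene {'K': array([[420.63225259,   0.        , 316.0147795 ],
       [  0.        , 420.63225259, 197.27786596],
       [  0.        ,   0.        ,   1.        ]]), 'k1': -0.08785524119234128, 'origin': array([1.22611363, 1.10840818, 1.03699024]), 'orientation': array([-2.20186572, -0.02077444,  2.61481798])}
paddle_line [(0.71, [297.4, 186.9])]
paddle_handle [(0.83, [325.7, 185.3])]
paddle [(0.61, [304.6, 189.8])]
bench_edge [(0.56
[... 301 characters left out ...]
 'orientation': array([-2.379532  , -0.01746328, -0.01840612])}
paddle_line [(0.58, [340.9, 204.7])]
paddle_handle [(0.72, [315.2, 201.5]), (0.63, [298.6, 258.4]), (0.54, [367.2, 216.7])]
paddle [(0.92, [338.4, 209.0])]
bench_edge [(0.66, [366.6, 220.7])]
bench [(0.64, [322.8, 236.1]), (0.56, [312.6, 249.5])]
wrist {'K': array([[294.72065073,   0.        , 314.35050585],
       [  0.        , 294.72065073, 193.84272345],
       [  0.        ,   0.        ,   1.        ]]), 'k1': -0.04365791252760227, 'origin': array([0.12718809, 0.54059492, 0.38542255]), 'orientation': array([ 2.87310269e+00, -4.04259974e-04,  1.20060982e+00])}
paddle_line []
paddle_handle []
paddle []
bench_edge []
bench []
```

View pics/scene0.png

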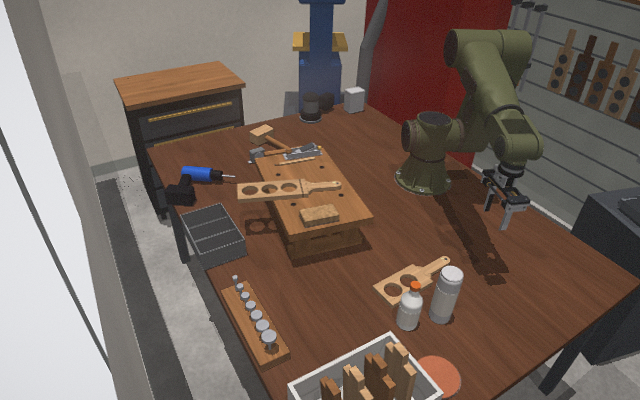

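View pics/side0.png

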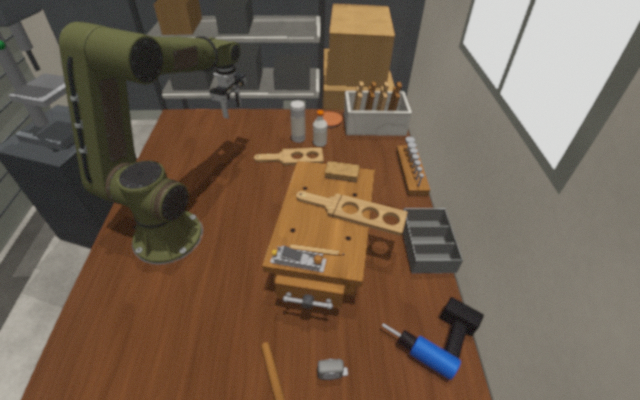

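```bash
cat > h.py <<'E'
import numpy as np, cv2
from scipy.spatial.transform import Rotation as R
def ray(c,uv):
    K=c['K'];d=np.array([(uv[0]-K[0,2])/K[0,0],(uv[1]-K[1,2])/K[1,1]])
    rd=np.linalg.norm(d); r=rd
    for _ in range(30): r=rd/(1+c['k1']*r*r)
    if rd>0: d=d*r/rd
    v=R.from_euler('xyz',c['orientation']).as_matrix()@np.array([d[0],d[1],1]); return v
def onz(c,uv,z):
    v=ray(c,uv); o=np.array(c['origin']); return o+v*(z-o[2])/v[2]
def proj(c,P):
    q=R.from_euler('xyz',c['orientation']).as_matrix().T@(np.array(P)-c['origin'])
    s=q[:2]/q[2]; s=s*(1+c['k1']*(s@s)); K=c['K']
    return np.array([K[0,0]*s[0]+K[0,2],K[1,1]*s[1]+K[1,2]])
E
python3 - <<'E'
from h import *
from station import optics
np.set_printoptions(precision=4,suppress=True)
M={'scene':dict(line=(297.4,186.9),handle=(325.7,185.3),edge=(270.3,191.4)),'side':dict(line=(340.9,204.7),handle=(315.2,201.5),edge=(366.6,220.7))}
for n in M:
    c=optics.get_calibration(n)
    for k,z in (('line',.168),('handle',.159),('edge',.15)): print(n,k,onz(c,M[n][k],z))
E
```

```text
scene line [0.6397 0.002  0.168 ]
scene handle [0.5372 0.0311 0.159 ]
scene edge [ 0.7276 -0.0426  0.15  ]
side line [ 0.6379 -0.0045  0.168 ]
side handle [0.5512 0.0196 0.159 ]
side edge [ 0.7212 -0.0611  0.15  ]
```

The scene view shows the three-hole paddle across the bench, with its handle tip near (340,185) and its line near (297,187). The side view has the line near (341,205). I'll zoom in to get the bench edge and the paddle axis.

```bash
python3 - <<'E'
import cv2
a=cv2.imread('pics/side0.png')[140:310,240:430]; cv2.imwrite('pics/side0z.png',cv2.resize(a,None,fx=3.5,fy=3.5,interpolation=cv2.INTER_CUBIC)) 
a=cv2.imread('pics/scene0.png')[130:260,220:390]; cv2.imwrite('pics/scene0z.png',cv2.resize(a,None,fx=4.5,fy=4.5,interpolation=cv2.INTER_CUBIC))
E
```

```text
(no output)
```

View pics/side0z.png

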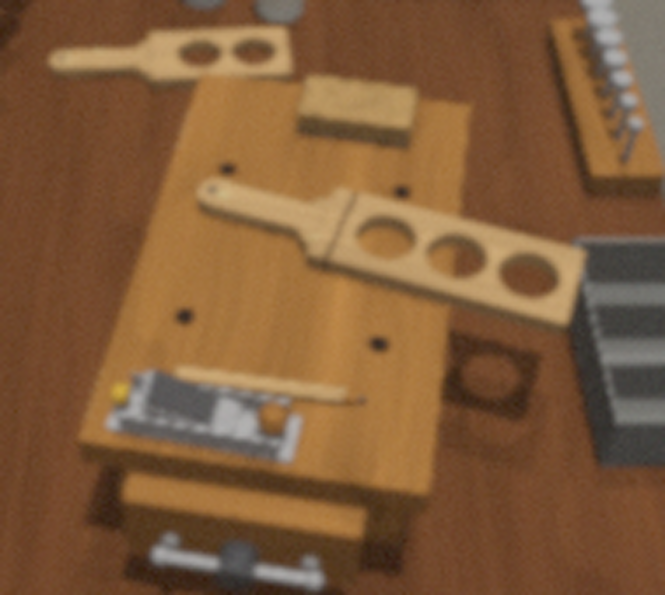

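View pics/scene0z.png

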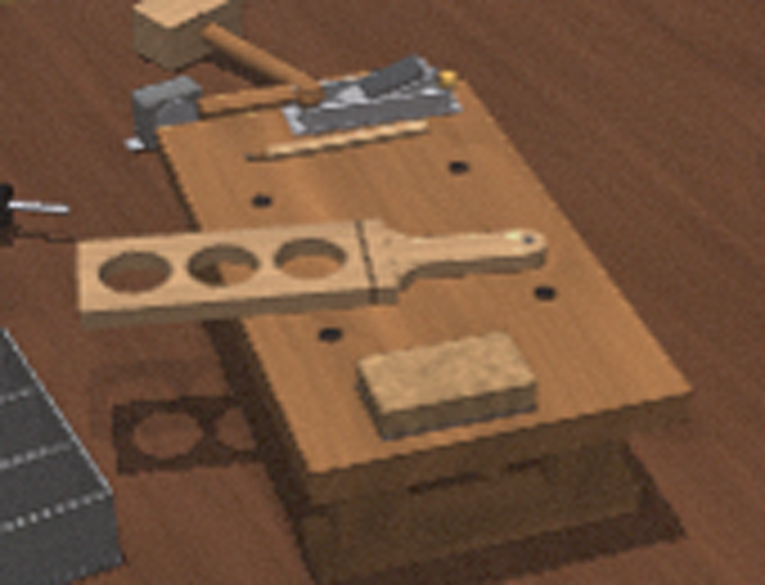

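Side zoom: bench top corners are near (198,75), (470,103), (430,495) and (85,447) in zoomed pixels. The paddle's dark line runs from (352,195) to (327,262), and the paddle is clearly rotated relative to the edge.

```bash
python3 - <<'E'
from h import *
from station import optics
np.set_printoptions(precision=4,suppress=True)
from scipy.optimize import least_squares
S=lambda p:(p[0]/3.5+240-.36,p[1]/3.5+140-.36)
C=lambda p:(p[0]/4.5+220-.39,p[1]/4.5+130-.39)
side=optics.get_calibration('side');sc=optics.get_calibration('scene')
B={'LO':[(side,S((470,103))),(sc,C((311,472)))],'RO':[(side,S((430,495))),(sc,C((158,127)))],
'LI':[(side,S((198,75))),(sc,C((692,393)))],'RI':[(side,S((85,447))),(sc,C((462,82)))]}
off={'LO':(.15,.25),'RO':(.15,-.25),'LI':(-.15,.25),'RI':(-.15,-.25)}
for k in B: print(k,[onz(c,u,.15)[:2] for c,u in B[k]])
def f(p):
    c,s=np.cos(p[2]),np.sin(p[2]);r=[]
    for k in B:
        X=[p[0]+c*off[k][0]-s*off[k][1],p[1]+s*off[k][0]+c*off[k][1],.15]
        for cam,u in B[k]: r+=list(proj(cam,X)-u)
    return r
q=least_squares(f,[.58,-.04,-.1]);print(q.x,np.round(q.fun,1)); b=q.x
print('edge',b[0]+.15*np.cos(b[2]),b[1]+.15*np.sin(b[2]))
# paddle: line ends, far corners
P=[(side,S((352,195)),(0,.048)),(side,S((327,262)),(0,-.048)),(side,S((586,251)),(.23,.048)),(side,S((569,326-10)),(.23,-.048)),
(sc,C((359,222)),(0,-.048)),(sc,C((373,290)),(0,.048)),(sc,C((78,243)),(.23,-.048)),(sc,C((82,312)),(.23,.048)),
(side,(340.9,204.7),(0,0)),(sc,(297.4,186.9),(0,0))]
def g(p):
    c,s=np.cos(p[2]),np.sin(p[2]);r=[]
    for cam,u,o in P: r+=list(proj(cam,[p[0]+c*o[0]-s*o[1],p[1]+s*o[0]+c*o[1],.168])-u)
    return r
q=least_squares(g,[.64,0,-.2]);print(q.x,np.round(q.fun,1)); p=q.x
d=p[:2]-b[:2];print('rel bench',np.cos(b[2])*d[0]+np.sin(b[2])*d[1],-np.sin(b[2])*d[0]+np.cos(b[2])*d[1],p[2]-b[2])
print('handle',p[0]-.085*np.cos(p[2]),p[1]-.085*np.sin(p[2]))
E
```

```text
LO [array([0.7778, 0.2021]), array([0.7772, 0.2003])]
RO [array([ 0.6848, -0.2931]), array([ 0.6827, -0.288 ])]
LI [array([0.4795, 0.249 ]), array([0.486 , 0.2584])]
RI [array([ 0.3972, -0.2441]), array([ 0.3965, -0.2283])]
[ 0.5844 -0.0194 -0.18  ] [-0.2  0.4  0.1 -0.2  0.8 -0.3 -1.4 -0.2  0.6 -0.7  0.2 -1.2 -1.6 -1.6
 -0.3 -1.3]
edge 0.7320095363832877 -0.04622275815367537
[ 0.6273 -0.0004 -0.3407] [ 1.4 -0.9  0.5 -0.8  0.3 -0.8  0.4  1.4 -1.3 -0.5 -0.3 -0.8 -1.1  0.2
 -1.1  0.3 -3.2 -0.9  2.7 -1.3]
rel bench 0.038782487334823326 0.026335195684473147 -0.1607010984300302
handle 0.547187959240942 0.027997138099778583
```

```bash
cat >> h.py <<'E'
def plan(obs,target,yaw):
    "shift (25mm units) & turn (5deg units) from current pose to TCP target, tool down, jaws along paddle y for paddle yaw"
    R0=R.from_euler('xyz',obs['eef_rot']).as_matrix()
    best=None
    for s in (1,-1):
        x=np.array([0,0,-1.]);y=s*np.array([-np.sin(yaw),np.cos(yaw),0]);z=np.cross(x,y)
        Rt=np.stack([x,y,z],1); rv=R.from_matrix(R0.T@Rt).as_rotvec()
        if best is None or np.linalg.norm(rv)<np.linalg.norm(best): best=rv
        print('alt turn',np.round(rv/np.radians(5),3))
    t=R0.T@(np.array(target)-obs['ee_pos'])
    return t/.025,best/np.radians(5)
E
python3 - <<'E'
from h import *
from station import ctrl,optics,models
np.set_printoptions(precision=4,suppress=True)
o=ctrl.get_obs();print(R.from_euler('xyz',o['eef_rot']).as_matrix())
print(plan(o,[.547,.028,.30],-.34))
for n in ('scene','side'):
    optics.camera(n);c=optics.get_calibration(n)
    for t,z in (('glue_bottle',0),('spray_can',0),('sanding_block',.15),('pencil',.15),('block_plane',.15)):
        r=models.mark_of(t,n)
        if r:print(n,t,r[0]['score'],onz(c,r[0]['at'],z)[:2])
E
```

```text
[[-0.      0.3614  0.9324]
 [-0.      0.9324 -0.3614]
 [-1.     -0.     -0.    ]]
alt turn [-0.342 -0.     0.   ]
alt turn [35.658  0.     0.   ]
(array([ -3.0225, -13.0469,  19.9962]), array([-0.3416, -0.    ,  0.0002]))
scene glue_bottle 0.94 [0.5778 0.5654]
scene spray_can 0.89 [0.4818 0.6035]
scene sanding_block 0.91 [0.6479 0.1668]
scene pencil 0.46 [ 0.5418 -0.1704]
scene block_plane 0.67 [ 0.5072 -0.2119]
side glue_bottle 0.66 [0.5798 0.5538]
side spray_can 0.57 [0.4649 0.6191]
side sanding_block 0.95 [0.6426 0.1742]
side block_plane 0.6 [ 0.4933 -0.2113]
```

arm_command([
  {"translation":[-1.2,-0.4,0.6],"turn":[0,0,0]},
  {"translation":[-2.4,-1.0,1.5],"turn":[0,0,0]},
  {"translation":[-3,-1.7,2.6],"turn":[0,0,0]},
  {"translation":[-3,-2.4,3.7],"turn":[0,0,0]},
  {"translation":[-3,-3.1,4.8],"turn":[0,0,0]},
  {"translation":[-3,-3.8,5.9],"turn":[0,0,0]},
  {"translation":[-3,-4.5,7.0],"turn":[-0.1,0,0]},
  {"translation":[-3,-5.2,8.1],"turn":[-0.1,0,0]},
  {"translation":[-3,-5.9,9.2],"turn":[-0.1,0,0]},
  {"translation":[-3,-6.6,10.3],"turn":[-0.2,0,0]},
  {"translation":[-3,-7.3,11.4],"turn":[-0.2,0,0]},
  {"translation":[-3,-8,12.4],"turn":[-0.3,0,0]},
])

```text
time_s: 2.5
ee_pos: [0.4164, 0.2127, 0.2996]
eef_rot: [0.562, 1.57, 0.218]
force: [1.5, 0.8, 0.2]
grip_width: 0.0938
```

```bash
python3 - <<'E'
from h import *
from station import ctrl
o=ctrl.get_obs();print(o['time_s'],o['ee_pos'],o['qpos'])
print(plan(o,[.547,.028,.30],-.34))
E
```

```text
2.5 [0.41637189 0.21273154 0.29959922] [ 3.94021926e-01  6.24534731e-02  1.62643535e+00 -6.76305366e-05
  1.45232599e+00 -8.32916117e-01]
alt turn [-0.044  0.004 -0.002]
alt turn [ 3.5956e+01 -4.0000e-03 -6.0000e-03]
(array([-0.01468714, -5.19525283,  7.41029708]), array([-0.04412122,  0.00372577, -0.00233611]))
```

arm_command([
  {"translation":[0,-0.6,1.0],"turn":[0,0,0]},
  {"translation":[0,-1.3,2.0],"turn":[0,0,0]},
  {"translation":[0,-2.0,3.0],"turn":[0,0,0]},
  {"translation":[0,-2.7,4.1],"turn":[0,0,0]},
  {"translation":[0,-3.4,5.1],"turn":[0,0,0]},
  {"translation":[0,-4.0,6.0],"turn":[0,0,0]},
  {"translation":[0,-4.6,6.9],"turn":[0,0,0]},
  {"translation":[0,-5.05,7.5],"turn":[0,0,0]},
  {"translation":[0,-5.05,7.5],"turn":[0,0,0]},
  {"translation":[0,-5.05,7.5],"turn":[0,0,0]},
], gripper=70)

```text
time_s: 3.33
ee_pos: [0.5496, 0.0319, 0.2991]
eef_rot: [-2.968, 1.57, 2.97]
force: [0.2, 1.2, 0.3]
grip_width: 0.0699
```

```bash
python3 - <<'E'
from h import *
from station import ctrl,optics,models
np.set_printoptions(precision=4,suppress=True)
o=ctrl.get_obs();print(o['time_s'],o['ee_pos'],o['eef_rot'])
c=optics.get_calibration('wrist')
im=optics.camera('wrist'); cv2.imwrite('pics/w1.png',im[:,:,::-1]); print(c)
for t,z in (('paddle_line',.168),('paddle_handle',.159),('bench_edge',.15)):
    r=models.mark_of(t,'wrist'); 
    if r: print(t,r[0]['score'],r[0]['at'],onz(c,r[0]['at'],z))
E
```

```text
3.3333 [0.5496 0.0319 0.2991] [-2.9679  1.5701  2.9703]
{'K': array([[294.7207,   0.    , 314.3505],
       [  0.    , 294.7207, 193.8427],
       [  0.    ,   0.    ,   1.    ]]), 'k1': -0.04365791252760227, 'origin': array([0.4774, 0.0578, 0.4601]), 'orientation': array([ 2.8738, -0.0003,  1.2254])}
paddle_line 0.92 [311.5, 265.4] [0.6289 0.0001 0.168 ]
paddle_handle 0.95 [307.1, 183.9] [0.5424 0.0264 0.159 ]
bench_edge 0.69 [307.5, 334.8] [ 0.7294 -0.042   0.15  ]
```

View pics/w1.png

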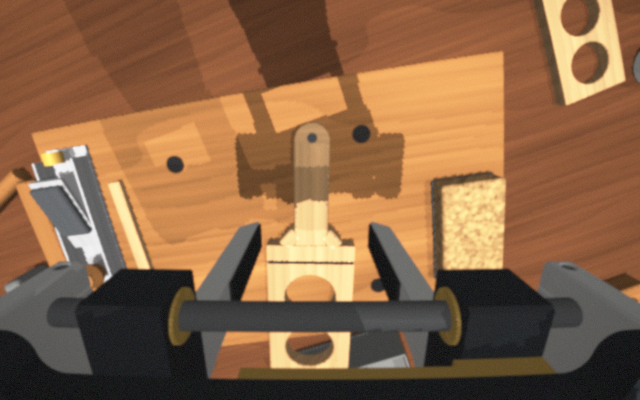

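The wrist view shows the handle tip at (312,123), the pencil line from (268,261) to (354,263), and the bench's near edge from (33,133) to (503,52). I'll measure the yaw precisely from this.

```bash
python3 - <<'E'
import cv2
a=cv2.imread('pics/w1.png')[110:290,240:390]; cv2.imwrite('pics/w1z.png',cv2.resize(a,None,fx=3.3,fy=3.3,interpolation=cv2.INTER_CUBIC))
from h import *
from station import ctrl,optics
c=optics.get_calibration('wrist')
A=onz(c,(33,133),.15);B=onz(c,(503,52),.15);d=B-A;print('near edge',A,B,np.linalg.norm(d),'yaw',np.arctan2(-d[0],d[1]))
hole=onz(c,(312.3,137.5),.168);l=onz(c,(311,262),.168);v=l-hole;print(hole,l,np.linalg.norm(v),np.arctan2(v[1],v[0]))
A=onz(c,(268,261),.168);B=onz(c,(354,263),.168);d=B-A;print(A,B,np.linalg.norm(d),np.arctan2(-d[0],d[1]))
n=np.array([.4795,.249])  # near edge x
E
```

```text
near edge [ 0.3909315  -0.23304622  0.15      ] [0.48295231 0.2556047  0.15      ] 0.49723993394386334 yaw -0.18613616791320997
[0.49814988 0.04936373 0.168     ] [0.62494884 0.00230514 0.168     ] 0.13524972573069263 -0.3553714013887977
[ 0.60791768 -0.04196845  0.168     ] [0.6421606  0.04660958 0.168     ] 0.09496654199628173 -0.3688883693982707
```

View pics/w1z.png

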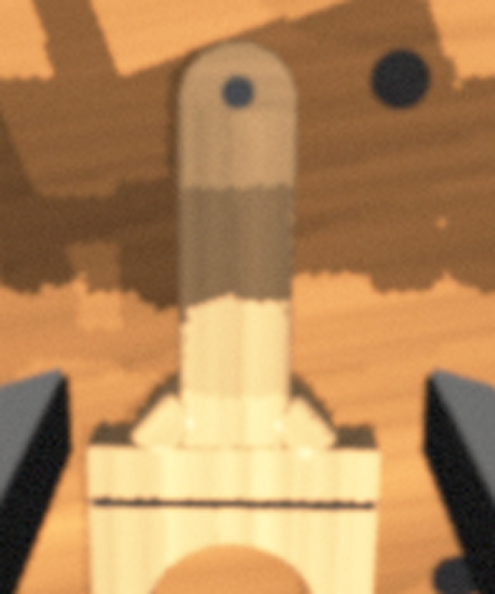

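```bash
python3 - <<'E'
from h import *
from station import ctrl
o=ctrl.get_obs();print(o['time_s'],o['ee_pos'],ctrl.tip_reach)
print(plan(o,[.546,.0315,.174],-.353))
E
```

```text
3.5333 [0.54915857 0.03314285 0.29972608] 0.019
alt turn [ 0.12   0.004 -0.002]
alt turn [-3.588e+01  4.000e-03  6.000e-03]
(array([ 5.0289891 , -0.10539563, -0.0985739 ]), array([ 0.11989938,  0.00373052, -0.00244248]))
```

arm_command([
  {"translation":[0.8,-0.1,-0.1],"turn":[0.1,0,0]},
  {"translation":[1.6,-0.1,-0.1],"turn":[0.1,0,0]},
  {"translation":[2.4,-0.1,-0.1],"turn":[0.1,0,0]},
  {"translation":[3.2,-0.1,-0.1],"turn":[0.1,0,0]},
  {"translation":[3.8,-0.1,-0.1],"turn":[0.1,0,0]},
  {"translation":[4.2,-0.1,-0.1],"turn":[0.1,0,0]},
  {"translation":[4.6,-0.1,-0.1],"turn":[0.1,0,0]},
  {"translation":[4.8,-0.1,-0.1],"turn":[0.1,0,0]},
  {"translation":[5.0,-0.1,-0.1],"turn":[0.1,0,0]},
  {"translation":[5.0,-0.1,-0.1],"turn":[0.1,0,0]},
  {"translation":[5.0,-0.1,-0.1],"turn":[0.1,0,0]},
])

```text
time_s: 4.45
ee_pos: [0.5465, 0.0308, 0.1748]
eef_rot: [0.294, 1.57, -0.059]
force: [0.6, 0.1, -0.0]
grip_width: 0.0698
```

```bash
python3 - <<'E'
from h import *
from station import ctrl,optics,models
o=ctrl.get_obs();print(o['time_s'],o['ee_pos'],o['force'])
c=optics.get_calibration('wrist')
im=optics.camera('wrist'); cv2.imwrite('pics/w2.png',im[:,:,::-1])
im=optics.camera('side'); cv2.imwrite('pics/s2.png',cv2.resize(im[140:310,240:430,::-1],None,fx=3.5,fy=3.5,interpolation=cv2.INTER_CUBIC))
print(plan(o,[.546,.0315,.174],-.353))
E
```

```text
4.45 [0.54652248 0.03076722 0.17484577] [ 0.58600824  0.10683348 -0.04692946]
alt turn [ 0.008  0.006 -0.002]
alt turn [-3.5992e+01  3.0000e-03  9.0000e-03]
(array([ 0.0338194 ,  0.02029428, -0.02974669]), array([ 0.00788377,  0.00562419, -0.00170273]))
```

View pics/w2.png

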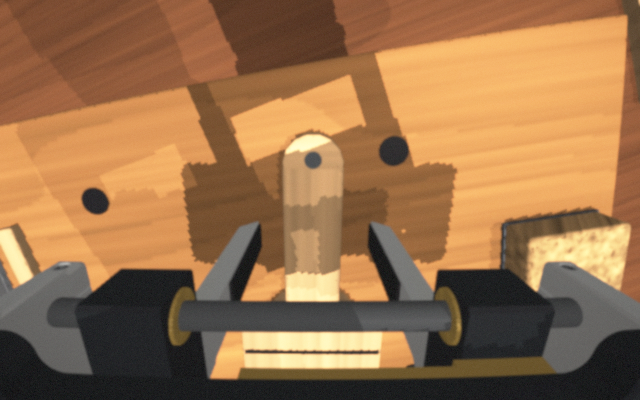

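View pics/s2.png

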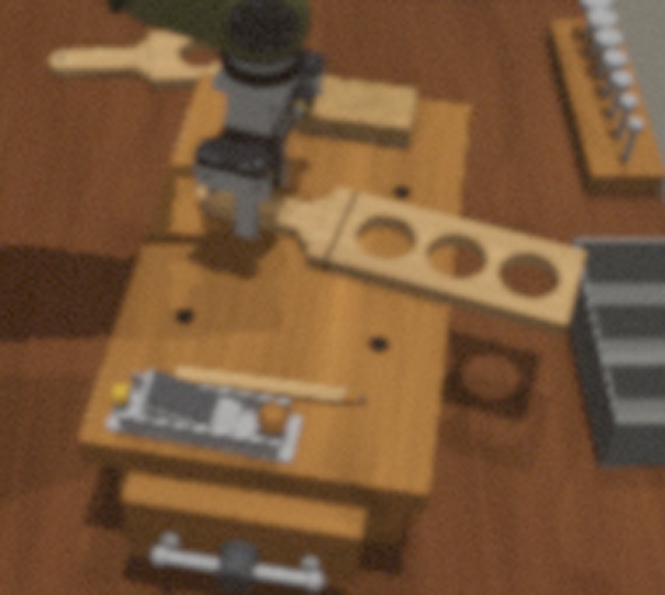

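The wrist view shows the open fingers on either side of the handle. The handle axis is at column 313 and the jaw centre is at 314, so I'll close now.

arm_command([
  {"translation":[0,0,0],"turn":[0,0,0]},
  {"translation":[0,0,0],"turn":[0,0,0]},
  {"translation":[0,0,0],"turn":[0,0,0]},
  {"translation":[0,0,0],"turn":[0,0,0]},
  {"translation":[0,0,0],"turn":[0,0,0]},
  {"translation":[0,0,0],"turn":[0,0,0]},
], gripper=20, force=40)

```text
time_s: 5.05
ee_pos: [0.5463, 0.0307, 0.1745]
eef_rot: [-1.388, 1.571, -1.74]
force: [0.4, -0.6, 0.2]
grip_width: 0.0356
```

```bash
python3 - <<'E'
from h import *
from station import ctrl,optics,models
np.set_printoptions(precision=4,suppress=True)
o=ctrl.get_obs();print(o['time_s'],o['ee_pos'],o['force'],o['moment'],o['grip_width'],o['eef_rot'])
c=optics.get_calibration('wrist')
im=optics.camera('wrist'); cv2.imwrite('pics/w3.png',im[:,:,::-1])
a=im[200:380,200:430,::-1];cv2.imwrite('pics/w3z.png',cv2.resize(a,None,fx=3,fy=3,interpolation=cv2.INTER_CUBIC))
E
```

```text
5.05 [0.5463 0.0307 0.1745] [ 0.367  -0.5798  0.2449] [-0.1213  0.0928 -0.1678] 0.03560831341527075 [-1.388   1.5707 -1.7404]
```

View pics/w3.png

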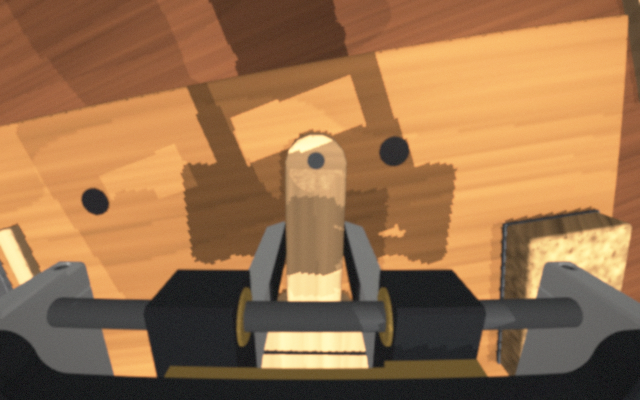

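arm_command([
  {"translation":[0.02,0,0],"turn":[0,0,0]},
  {"translation":[0.02,0.03,0.2],"turn":[-0.1,0,0]},
  {"translation":[0.02,0.08,0.5],"turn":[-0.3,0,0]},
  {"translation":[0.02,0.13,0.8],"turn":[-0.5,0,0]},
  {"translation":[0.02,0.19,1.1],"turn":[-0.7,0,0]},
  {"translation":[0.02,0.24,1.4],"turn":[-0.9,0,0]},
])

```text
time_s: 5.6
ee_pos: [0.5814, 0.0243, 0.1745]
eef_rot: [-3.038, 1.57, 2.972]
force: [-6.5, 0.2, 7.0]
grip_width: 0.035
```

```bash
cat > look.py <<'E'
import sys
from h import *
from station import ctrl,optics,models
np.set_printoptions(precision=4,suppress=True)
k=sys.argv[1]
o=ctrl.get_obs();print(o['time_s'],o['ee_pos'],o['force'],o['moment'],o['grip_width'])
Rm=R.from_euler('xyz',o['eef_rot']).as_matrix();print('tool yaw',np.arctan2(Rm[1,2],Rm[0,2]),'down',Rm[:,0])
for n,(r0,r1,c0,c1) in dict(wrist=(0,400,0,640),side=(140,310,240,430),scene=(130,260,220,390)).items():
    c=optics.get_calibration(n)
    im=optics.camera(n); cv2.imwrite(f'pics/{n}{k}.png',im[:,:,::-1])
    s=760/(c1-c0); cv2.imwrite(f'pics/{n}{k}z.png',cv2.resize(im[r0:r1,c0:c1,::-1],None,fx=s,fy=s,interpolation=cv2.INTER_CUBIC)) if n!='wrist' else 0
    for t,z in (('paddle_line',.168),('bench_edge',.15)):
        r=models.mark_of(t,n)
        if r: print(n,t,round(r[0]['score'],2),r[0]['at'],onz(c,r[0]['at'],z))
E
python3 look.py 4
```

```text
5.6 [0.5814 0.0243 0.1745] [-6.4839  0.2498  7.019 ] [ 0.0054  1.1394 -0.1697] 0.03501243227976869
tool yaw -0.27305122182339814 down [-0.0005  0.0001 -1.    ]
wrist paddle_line 0.58 [311.5, 355.1] [ 0.6647 -0.0011  0.168 ]
side paddle_line 0.86 [348.6, 206.0] [ 0.6636 -0.0106  0.168 ]
side bench_edge 0.49 [348.9, 206.9] [0.6669 0.0023 0.15  ]
scene paddle_line 0.88 [292.7, 191.1] [0.6669 0.0172 0.168 ]
scene bench_edge 0.59 [266.7, 192.3] [ 0.7415 -0.0437  0.15  ]
```

View pics/side4z.png

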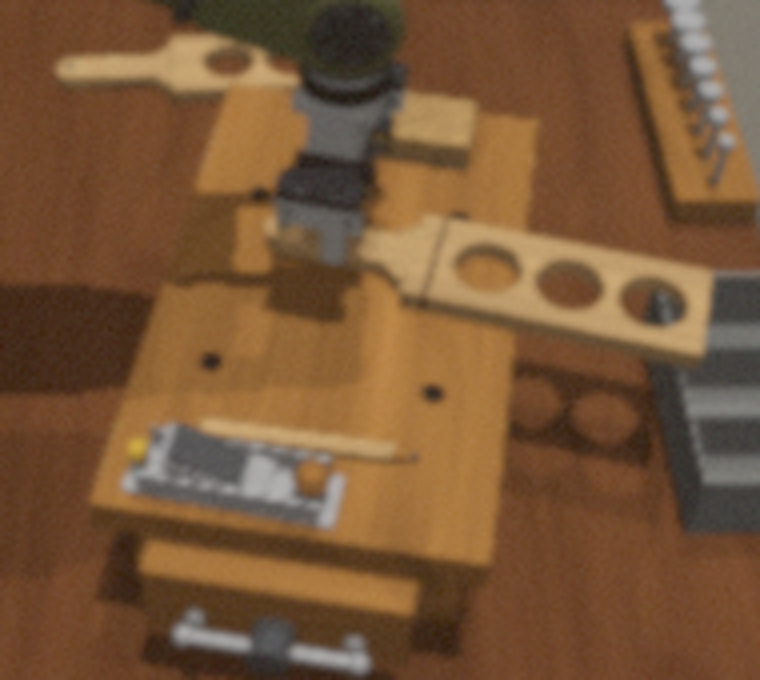

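arm_command([
  {"translation":[0,0.02,0.3],"turn":[-0.2,0,0]},
  {"translation":[0,0.05,0.6],"turn":[-0.4,0,0]},
  {"translation":[0,0.08,0.9],"turn":[-0.6,0,0]},
  {"translation":[0,0.11,1.2],"turn":[-0.8,0,0]},
  {"translation":[0,0.14,1.5],"turn":[-1.0,0,0]},
  {"translation":[0,0.16,1.8],"turn":[-1.05,0,0]},
  {"translation":[0,0.16,1.8],"turn":[-1.05,0,0]},
  {"translation":[0,0.16,1.8],"turn":[-1.05,0,0]},
])

```text
time_s: 6.72
ee_pos: [0.6261, 0.0161, 0.1745]
eef_rot: [0.317, 1.57, 0.136]
force: [3.4, 0.1, 6.7]
grip_width: 0.0353
```

```bash
python3 look.py 5
```

```text
6.7167 [0.6261 0.0161 0.1745] [3.3674 0.1282 6.6592] [-0.1227 -0.6126  0.0465] 0.03532896745734603
tool yaw -0.1818592897911156 down [ 0.0009  0.0001 -1.    ]
wrist paddle_line 0.7 [310.6, 352.9] [ 0.7095 -0.002   0.168 ]
side paddle_line 0.61 [364.3, 205.6] [ 0.717  -0.0088  0.168 ]
side bench_edge 0.72 [365.3, 217.7] [ 0.7183 -0.0477  0.15  ]
scene paddle_line 0.74 [277.6, 192.9] [0.719  0.0015 0.168 ]
scene bench_edge 0.73 [269.7, 192.2] [ 0.7317 -0.0391  0.15  ]
```

View pics/side5z.png

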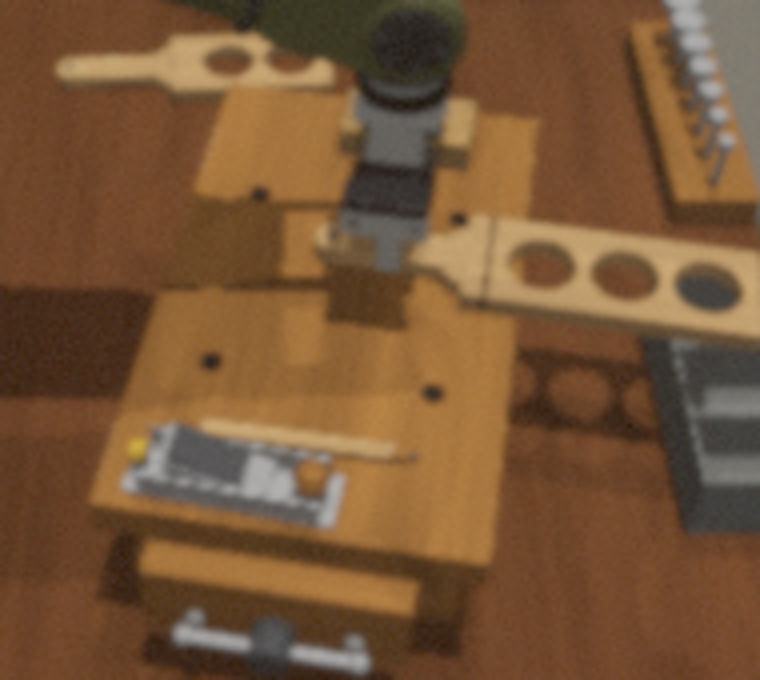

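View pics/scene5z.png

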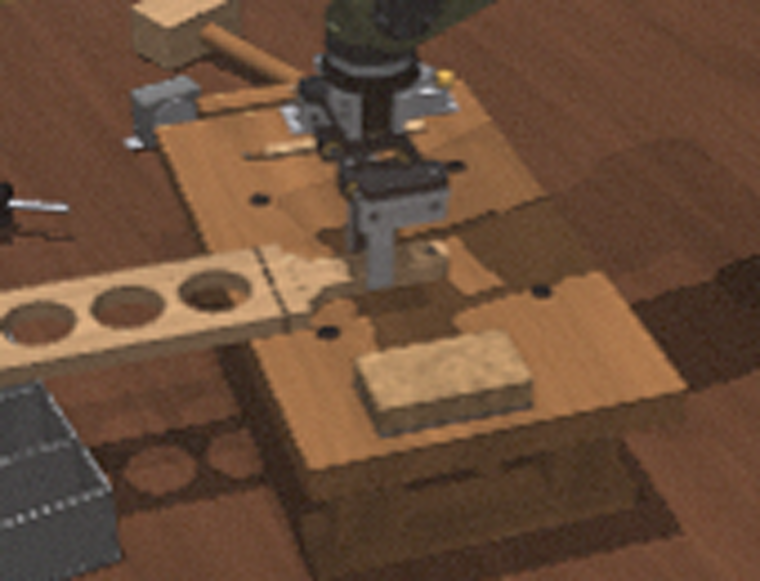

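View pics/wrist5.png

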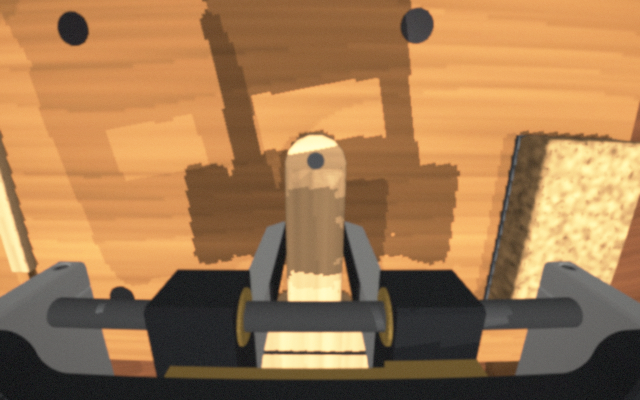

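```bash
cat > meas.py <<'E'
import sys
from h import *
from station import optics
np.set_printoptions(precision=4,suppress=True)
k=sys.argv[1]
from scipy.ndimage import map_coordinates
def prof(c,g,pts,z):  return np.array([map_coordinates(g,[[v],[u]],order=1)[0] for u,v in (proj(c,[x,y,z]) for x,y in pts)])
b=-.183; n=np.array([np.cos(b),np.sin(b)]); t=np.array([-np.sin(b),np.cos(b)])
s=np.arange(.66,.78,.0005)
tc=float(sys.argv[2]) if len(sys.argv)>2 else .1296
for cam in ('side','scene'):
    c=optics.get_calibration(cam); im=cv2.imread(f'pics/{cam}{k}.png').astype(float); g=im[:,:,2]+im[:,:,1]
    # line: darkest along n on z=.168
    L=[]
    for q in np.arange(tc-.035,tc+.036,.005):
        ss=np.arange(*map(float,sys.argv[3:5]),.0005)
        p=prof(c,g,[n*a+t*q for a in ss],.168); p=p-np.convolve(np.pad(p,40,mode='edge'),np.ones(81)/81,'valid'); i=p.argmin()
        w=np.clip(-p[max(0,i-8):i+9]+0*p.min(),0,None); L.append((q,(ss[max(0,i-8):i+9]*w).sum()/w.sum(),p.min()))
    L=np.array(L); f=np.polyfit(L[:,0],L[:,1],1); m=np.median(L[:,1]); ok=abs(L[:,1]-np.polyval(f,L[:,0]))<.004; f=np.polyfit(L[ok,0],L[ok,1],1)
    print(cam,'line n at centre',np.polyval(f,tc),'slope',f[0],'n',ok.sum()); print(L[:,1])
    E=[]
    for q in np.r_[np.arange(-.15,.03,.01),np.arange(.2,.3,.01)]:
        p=prof(c,g,[n*a+t*q for a in s],.15); d=-np.gradient(cv2.GaussianBlur(p[None],(1,1),0)[0] if 0 else np.convolve(p,np.ones(9)/9,'same')); d[:12]=0;d[-12:]=0; E.append((q,s[d.argmax()]))
    E=np.array(E); med=np.median(E[:,1]); ok=abs(E[:,1]-med)<.012; f=np.polyfit(E[ok,0],E[ok,1],1); ok&=abs(E[:,1]-np.polyval(f,E[:,0]))<.003; f=np.polyfit(E[ok,0],E[ok,1],1)
    print(cam,'edge n at tc',np.polyval(f,tc),'slope',f[0],ok.sum(),np.round(E[:,1],4))
E
python3 meas.py 5 0.1296 0.675 0.72
```

```text
side line n at centre 0.6972992941256295 slope 0.00013653502292229196 n 6
[0.6974 0.6974 0.6972 0.6971 0.697  0.6977 0.6973 0.7179 0.7181 0.7185
 0.6972 0.6973 0.6985 0.6985 0.6984]
side edge n at tc 0.7276773823442124 slope 0.006159190070741245 28 [0.726  0.7265 0.7255 0.7255 0.726  0.7255 0.726  0.727  0.727  0.726
 0.7265 0.7275 0.728  0.7265 0.7275 0.728  0.7255 0.7265 0.727  0.7275
 0.7295 0.7295 0.7285 0.7275 0.7275 0.7275 0.73   0.729 ]
scene line n at centre 0.6973982289701902 slope 0.025705440897625196 n 14
[0.6966 0.6967 0.6969 0.6963 0.697  0.6975 0.6973 0.6969 0.6978 0.7182
 0.6979 0.6983 0.6979 0.6982 0.6981]
scene edge n at tc 0.7278100346759059 slope 0.0028236515244637194 27 [0.727  0.7575 0.727  0.729  0.727  0.726  0.7275 0.7265 0.7255 0.7275
 0.729  0.7275 0.727  0.728  0.727  0.7265 0.728  0.7275 0.7275 0.7285
 0.728  0.728  0.728  0.729  0.7285 0.728  0.728  0.728 ]
```

arm_command([
  {"translation":[0,0,0.2],"turn":[-0.05,0,0]},
  {"translation":[0,0,0.4],"turn":[-0.1,0,0]},
  {"translation":[0,0,0.6],"turn":[-0.15,0,0]},
  {"translation":[0,0,0.8],"turn":[-0.15,0,0]},
  {"translation":[0,0,1.0],"turn":[-0.15,0,0]},
  {"translation":[0,0,1.15],"turn":[-0.15,0,0]},
  {"translation":[0,0,1.22],"turn":[-0.15,0,0]},
  {"translation":[0.02,0,1.22],"turn":[-0.15,0,0]},
  {"translation":[0.02,0,1.22],"turn":[-0.15,0,0]},
  {"translation":[0.02,0,1.22],"turn":[-0.15,0,0]},
])

```text
time_s: 8.0
ee_pos: [0.6553, 0.0108, 0.1745]
eef_rot: [2.847, 1.57, 2.679]
force: [-5.2, 0.4, 13.0]
grip_width: 0.0357
```

```bash
python3 look.py 6;python3 meas.py 6 0.1296 0.705 0.75
```

```text
8.0 [0.6553 0.0108 0.1745] [-5.16    0.3893 13.0158] [0.0706 1.1159 0.0302] 0.0356786860938838
tool yaw -0.16860385815694104 down [-0.0007  0.0003 -1.    ]
wrist paddle_line 0.85 [313.0, 354.6] [ 0.7406 -0.0048  0.168 ]
wrist bench_edge 0.51 [310.3, 353.6] [ 0.7565 -0.0098  0.15  ]
side paddle_line 0.94 [372.3, 205.7] [ 0.7442 -0.0094  0.168 ]
side bench_edge 0.67 [367.8, 219.9] [ 0.7256 -0.0575  0.15  ]
scene paddle_line 0.8 [272.6, 194.5] [0.7387 0.0018 0.168 ]
scene bench_edge 0.6 [267.8, 189.8] [ 0.7313 -0.0561  0.15  ]Traceback (most recent call last):
  File "meas.py", line 19, in <module>
    L=np.array(L); f=np.polyfit(L[:,0],L[:,1],1); m=np.median(L[:,1]); ok=abs(L[:,1]-np.polyval(f,L[:,0]))<.004; f=np.polyfit(L[ok,0],L[ok,1],1)
                                                                                                                   ~~~~~~~~~~^^^^^^^^^^^^^^^^^^^
    raise TypeError("expected non-empty vector for x")
TypeError: expected non-empty vector for x
```

View pics/side6z.png

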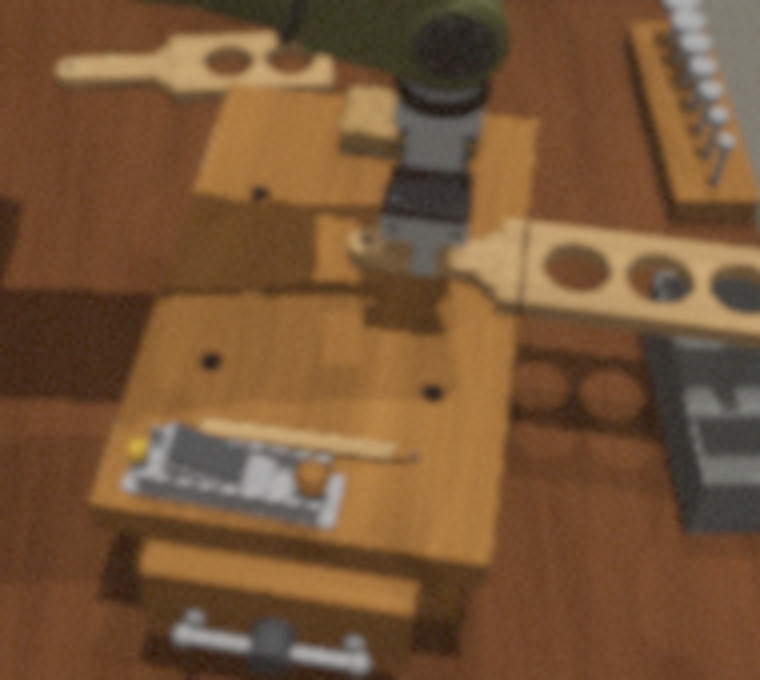

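View pics/scene6z.png

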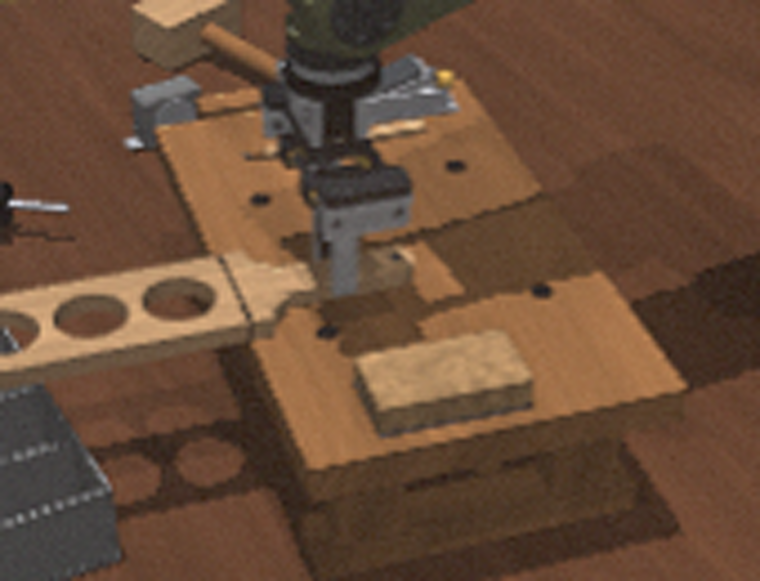

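The scene and side views both show the pencil line ending about at the bench edge: side zoom (520,305), scene zoom (250,325). I'll tighten the line search and measure the remaining gap.

```bash
python3 meas.py 6 0.1296 0.715 0.738
```

```text
side line n at centre 0.7270036086370381 slope -0.0068471054898884155 n 15
[0.7276 0.7274 0.7272 0.7273 0.7271 0.727  0.7267 0.7264 0.7261 0.7273
 0.7271 0.7272 0.727  0.727  0.7267]
side edge n at tc 0.727446847968815 slope 0.0044753674757487885 28 [0.7265 0.726  0.726  0.7255 0.7275 0.7255 0.7255 0.7265 0.7275 0.7265
 0.728  0.7275 0.728  0.7275 0.7265 0.7265 0.7255 0.7265 0.725  0.727
 0.7275 0.729  0.7285 0.7285 0.7275 0.7275 0.7295 0.729 ]
scene line n at centre 0.7268357428536663 slope -0.005329080654433543 n 15
[0.7276 0.7268 0.7271 0.727  0.7268 0.727  0.7264 0.7267 0.7268 0.7264
 0.7268 0.7264 0.7264 0.7269 0.7273]
scene edge n at tc 0.727760928247525 slope 0.0024264441532227407 27 [0.727  0.757  0.727  0.729  0.727  0.7265 0.7275 0.7265 0.726  0.7275
 0.729  0.7275 0.727  0.7275 0.727  0.7265 0.728  0.7275 0.727  0.728
 0.728  0.728  0.728  0.729  0.7285 0.728  0.728  0.728 ]
```

arm_command([
  {"translation":[0,0,0.02],"turn":[0,0,0]},
  {"translation":[0,0,0.02],"turn":[0,0,0]},
  {"translation":[0,0,0.02],"turn":[0,0,0]},
  {"translation":[0,0,0.02],"turn":[0,0,0]},
  {"translation":[0,0,0.02],"turn":[0,0,0]},
  {"translation":[0,0,0.02],"turn":[0,0,0]},
])

```text
time_s: 8.95
ee_pos: [0.6554, 0.0108, 0.1745]
eef_rot: [3.038, 1.569, 2.87]
force: [-8.8, 1.2, 14.6]
grip_width: 0.0359
```

```bash
python3 look.py 7;python3 meas.py 7 0.1296 0.715 0.738 | grep -E "line|edge"
```

```text
8.95 [0.6554 0.0108 0.1745] [-8.7611  1.193  14.6228] [ 0.1605  1.6756 -0.0364] 0.03586186145067939
tool yaw -0.16854466292410758 down [-0.0017  0.0005 -1.    ]
wrist paddle_line 0.82 [312.3, 350.5] [ 0.737  -0.0047  0.168 ]
side paddle_line 0.87 [372.1, 208.5] [ 0.742  -0.0224  0.168 ]
side bench_edge 0.78 [366.4, 215.7] [ 0.7229 -0.0387  0.15  ]
scene paddle_line 0.77 [273.0, 196.2] [0.7418 0.0117 0.168 ]
scene bench_edge 0.64 [268.4, 192.0] [ 0.7353 -0.0424  0.15  ]
side line n at centre 0.7273010356488451 slope -0.0011234680940240568 n 15
side edge n at tc 0.72741566548057 slope 0.004316516287541337 28 [0.726  0.7265 0.7255 0.7255 0.727  0.7265 0.726  0.7275 0.727  0.7275
scene line n at centre 0.726959884079944 slope -0.001556247992783557 n 15
scene edge n at tc 0.7277131234995925 slope 0.0030080485230828545 27 [0.727  0.757  0.727  0.729  0.727  0.726  0.7275 0.7265 0.7265 0.7275
```

View pics/wrist7.png

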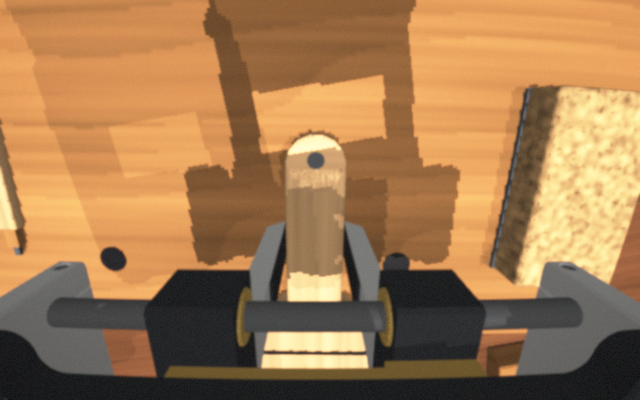

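The wrist view shows the handle still firmly held. Its hole is at (315,160), as it was at the grasp, so it hasn't slipped. The line is within 1 mm of the edge and still, with about 14 N pressing down.

```bash
python3 -c "
from station import ctrl
print(ctrl.hand_in()); o=ctrl.get_obs(); print(o['time_s'],o['ee_pos'],o['force'],o['grip_width'])"
```

```text
the job is handed in; nothing more can be done
None
the job is handed in; nothing more can be done
```

The paddle now hangs over the bench's far edge with its pencil line along that edge. I handed the job in at about 9.4 s, with the gripper still holding the handle down; the hand-in gave no verdict.

I gripped the handle at 40 N and slid the paddle out about 112 mm flat on the top. On the way I turned it about 0.18 rad to bring it square to the edge.

**Last checks before hand-in:**
- **Line position:** my pixel fits put the line 0.1 mm (side camera) and 0.8 mm (scene camera) short of the edge.
- **Squareness:** within about 0.006 rad of square to the edge.
- **Press and grip:** about 14.6 N upward on the tool, opening 35.9 mm. The tool height was steady at 0.1745 m, and the wrist view showed no slip in the grip.
- **Flatness:** I did not measure the paddle's tilt directly. The tool stayed vertical to within 0.002 rad, and both cameras agreed on the line at 18 mm above the top.
- **Bystanders:** I saw none touched or moved in the pictures, but did not measure their positions again afterwards.

**Disagreement:** the trained network's line marks in the side and scene pictures were 8 to 15 mm beyond my pixel fits. They had a similar bias before the slide, so I relied on the fits, which matched the wrist camera and the geometry of the grasp.

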